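# Rack the last sample vial

## Task

One capped sample vial was left standing on the open table to the left of the rack, near a dropper bottle and a seed jar; put it into the one empty hole of the light wooden four-hole vial rack, beside the three vials already there. Lower it in rather than dropping it, so that it stands upright on the floor of the hole, and let go. Leave the dropper bottle and the seed jar standing where they are.

Things in the scene. Friction and masses are not known exactly. Their poses are not given: they have to be found in the camera images.
- vial: The loose sample vial: clear glass cylinder with a paper label band and a pale screw cap, 24 mm diameter, 66 mm tall, about 26 g, standing upright on the table. Origin at the centre of its underside, z up along its axis; its yaw has no meaning. At least 40 mm free all round it. The vials in the rack look alike and are 62 to 64 mm tall.
- empty_place: Cork disc on the floor of the rack's empty hole, 2 mm thick, fixed; origin at its underside's centre, on the hole's axis, 10 mm above the table, z up. Hole: 34 mm wide, chamfered mouth 40 mm above the table. Rack: fixed wood block 70x232x40 mm, 4 holes 55 mm apart in a row along this y axis; any may be the empty one. The other vials' tops are 72-74 mm up: close the fingers along this x axis.
- dropper: Bystander: amber dropper bottle with black rubber bulb, 36 mm diameter, 106 mm tall, standing on the table. Origin at the centre of its underside, z up.
- jar: Bystander: seed jar with a screw lid, 54 mm diameter, 70 mm tall, standing on the table. Origin at the centre of its underside, z up.
Mind the look-alikes: they are no part of the job. Leave any black or pink look-alike of the vial alone.

How it is judged:
On the way:
1. the vial is lifted clear of the table, its underside more than 50 mm up (height (world z) of vial above 0.05 m), for 0.1 s.
At the end, for the whole second after the job is handed in: The vial stands in the empty hole, within 12 mm of its axis, underside less than 8 mm above the hole-floor origin, within 10 degrees of upright, at rest and released; the dropper bottle and seed jar are upright (within 11 degrees) and within 30 mm of their start (horizontal distance between vial and empty_place below 0.012 m and z of vial in the frame of empty_place below 0.008 m and angle between vial's own z axis and vertical below 0.17 rad and linear speed of vial below 0.02 m/s and contact force between vial and the fingers below 1 N and angle between each of dropper, jar's own z axis and vertical below 0.2 rad and distance of each of dropper, jar from where it was at the start of the episode below 0.03 m); the robot touches nothing.
It fails at once if the vial is dropped into the hole: it moves faster than 0.7 m/s inside the hole (a fall of more than about 25 mm) (horizontal distance between vial and empty_place below 0.02 m and z of vial in the frame of empty_place below 0.03 m and linear speed of vial above 0.7 m/s).
It fails at once if the dropper bottle or the seed jar is knocked over or pushed more than 30 mm (not (angle between each of dropper, jar's own z axis and vertical below 0.2 rad and distance of each of dropper, jar from where it was at the start of the episode below 0.03 m)).
It also fails if it takes over 35 s, if anything falls off the work surface, if the arm or the gripper's body presses on something with over 40 N, if the wrist force passes 120 N, or if a joint passes its speed limit or range.

## Robot

A 7-joint arm with a two-finger parallel gripper is mounted at the origin on a cart in front of the work surface, level with it; the furniture and walls round the work are solid. World frame = base frame: x ahead of the robot, y to its left, z up, the work surface at z = 0. Lengths are in m, angles in rad, forces in N, time in s.
With the tool pointing down it reaches from about 0.4 to 0.85 m from the base axis. Payload 10.4 kg.
Tool frame: the origin (TCP) lies at the very end of the fingers, on their centre line; the grasp point (between the pads) lies 19 mm behind it (manip.grip_depth is the distance from the TCP to the grasp point, in m); z points along the fingers, y is the direction in which the jaws open and shut (so a half turn about z gives the same grasp; the last joint's range is limited). The gripper opens to 85 mm and grips with 20 to 120 N. Pads are 22 mm wide; open, the fingers measure 114 mm over their backs; the gripper's body (76 mm by 85 mm) begins 54 mm behind the grasp point. The pads swing forward as they close: fully open they stand 13 mm farther back than shut.
Start: joints at [1.176, 0.332, -0.065, 1.46, 0.022, 1.35, -0.088], TCP at [0.227, -0.582, 0.21] pointing down, gripper open.
Joint ranges: [-2.6, 2.6], [-0.5, 2.12], [-1.47, 1.34], [0.16, 2.42], [-1.27, 4.41], [0.06, 2.06], [-2.6, 2.6]. Speed limits (rad/s): [2.22, 2.22, 2.79, 2.79, 3.14, 3.14, 3.14].

## Interface

Orientations are given as a unit quaternion [x, y, z, w].
In Python, from workcell import manip gives the robot as it stands.
- The arm moves only by the tool step_arm, never from a script. Its argument "motion" is a list of rows, each a list of 6 numbers: the shift along the tool's x, y, z in mm, then the turn, a rotation vector about the tool's x, y, z in degrees. A call has 1 to 20 rows; each row shifts and turns the pose as measured when the row begins, along the tool's axes as they then stand; what a row does not reach is not made up. A row lasts 1/8 s, in which the tool goes at most 62.5 mm and 10.7 degrees, less where a joint would pass 70% of its speed; a pose out of reach is approached as far as the arm can. A call with a gripper value outside its range is refused whole. "jaw" is the finger opening in mm, from 0 to 85.4, set as the call begins (left out, the last holds). The fingers move at their own pace and stop on an object; "force" is the grip in N (left out, the last holds). Time passes only in rows, so rows that do not move let the fingers close. It gives the time, the measured TCP pose, the force and the opening at its end, in the units of the state.
- manip.get_obs(): the state, without advancing time (a new reading comes with each control period).
- manip.camera(name): name is "side" or "top" or "wrist"; returns the picture (480x640x3 uint8, blue, green, red); there is no depth.
- manip.camera_info(name): a dict with "camera_matrix" (3x3 intrinsics, pixels), "R" (3x3) and "t" (3): a world point X has camera coordinates R X + t. Camera axes: x right, y down, z forward; pixel columns grow to the right and rows downward; lengths in m; the calibration is good to about 2 mm. A picture is of the moment at which its call begins: read the wrist's pose just before it. camera_info takes no time and is no camera call; for the wrist camera it gives the pose at the moment of the call.
- manip.hand_in(): hands the job in, once; it reports no verdict.
The state is a dict: "clock": time; "joint_pos": joint angles; "joint_velocities": joint speeds; "tau": joint torques, N m; "position": TCP position; "ee_rot": TCP orientation; "ft_force": force on the tool from outside, world axes, zero at the start; "torque": the same for the moment, N m; "grip_width": opening from 0.0 (shut) to 1.0 (fully open).
Only numpy, scipy, OpenCV 4.12 (cv2) and the standard library are available. Lean on these libraries where they do the work, as an engineer would, in place of code of your own. Each camera call takes 0.05 s, during which the arm holds its last target.

## Working session

There is one attempt and no reset: what is moved stays moved. The work goes in short steps, Python scripts to look and compute and a tool call to move; the robot and the scene stay as the last step left them, time stands still between calls to the robot, and variables do not carry over. Pictures are saved under pics/ and viewed, and the job is handed in when it is done.

Besides the shell and the picture viewer there is one more tool, called after "Call:" as name(argument=value, ...), one argument or row to a line, values as JSON. step_arm: Moves the arm, as the interface text tells. Its arguments: {"type":"object","properties":{"motion":{"type":"array"},"jaw":{"type":"number"},"force":{"type":"number"}},"required":["motion"]}

```bash
mkdir -p pics; python3 - <<'E'
from workcell import manip
import cv2
for n in("top","side"):
    cv2.imwrite(f"pics/{n}0.png",manip.camera(n)); i=manip.camera_info(n); print(n,i)
o=manip.get_obs(); print(o)
E
```

```text
top {'camera_matrix': array([[459.81372141,   0.        , 316.85075113],
       [  0.        , 459.81372141, 237.55473862],
       [  0.        ,   0.        ,   1.        ]]), 'R': array([[ 0.02258809, -0.999551  , -0.01968719],
       [-0.99761173, -0.02124982, -0.0657212 ],
       [ 0.06527335,  0.02112469, -0.99764379]]), 't': array([-0.00206153,  0.50381344,  0.86753299])}
side {'camera_matrix': array([[469.47377881,   0.        , 322.15551922],
       [  0.        , 469.47377881, 243.26928729],
       [  0.        ,   0.        ,   1.        ]]), 'R': array([[-0.89902064, -0.43725675,  0.02384182],
       [-0.22153885,  0.40718048, -0.88607257],
       [ 0.37773329, -0.80187941, -0.46293301]]), 't': array([0.44273114, 0.14860467, 0.70734898])}
{'clock': 0.1, 'joint_pos': array([ 1.17642411,  0.33279089, -0.064742  ,  1.46083244,  0.02158203,
        1.34989658, -0.08850263]), 'joint_velocities': array([ 1.89846438e-04, -5.86223795e-04,  6.49019576e-05, -8.78345456e-04,
        5.89264221e-04, -1.40013076e-03, -1.96837985e-04]), 'tau': array([ 1.58031802e-03, -6.26748776e+01,  4.93092730e-02, -3.92428923e+01,
        1.62376935e-02,  6.91064561e-03,  1.64816862e-05]), 'position': array([ 0.22694095, -0.58196609,  0.2097186 ]), 'ee_rot': array([ 9.82767893e-01,  1.84842875e-01, -1.25641166e-04, -6.03426064e-04]), 'ft_force': array([-0.6232477 , -0.04055433,  0.29423238]), 'torque': array([-0.01762532, -0.01127387,  0.0259171 ]), 'grip_width': 0.9972369835692471}
```

View pics/top0.png

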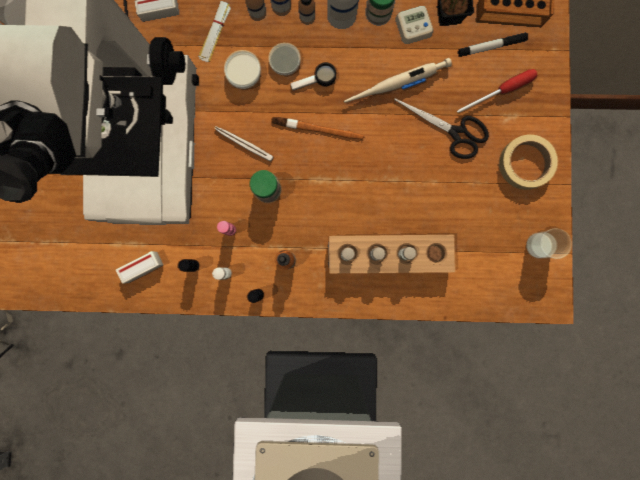

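View pics/side0.png

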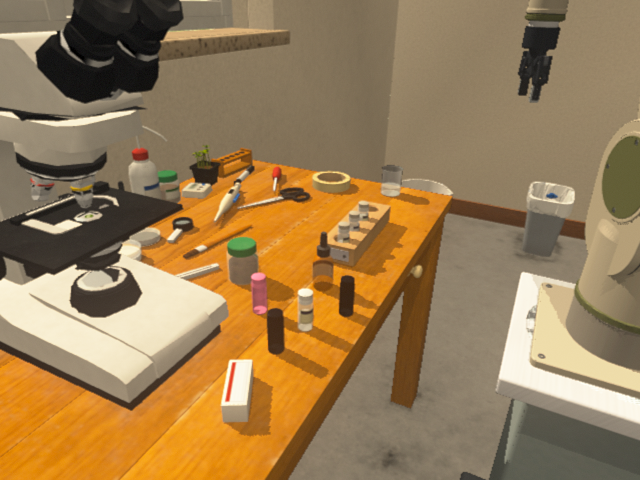

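```bash
cat > h.py <<'E'
import numpy as np, cv2
from workcell import manip
def onz(n,uv,z,info=None):
    i=info or manip.camera_info(n);K,R,t=i["camera_matrix"],i["R"],i["t"]
    d=R.T@np.linalg.inv(K)@np.array([*uv,1.]);c=-R.T@t
    return c+d*(z-c[2])/d[2]
def proj(n,X,info=None):
    i=info or manip.camera_info(n);p=i["camera_matrix"]@(i["R"]@np.array(X)+i["t"]);return p[:2]/p[2]
E
python3 - <<'E'
import cv2,numpy as np
a=cv2.imread("pics/top0.png");b=cv2.imread("pics/side0.png")
A=cv2.resize(a[215:315,170:300],None,fx=3,fy=3,interpolation=2)
B=cv2.resize(a[225:285,320:465],None,fx=4,fy=4,interpolation=2)
C=cv2.resize(b[220:360,240:380],None,fx=4,fy=4,interpolation=2)
D=cv2.resize(b[190:270,310:410],None,fx=5,fy=5,interpolation=2)
for n,i in zip("ABCD",(A,B,C,D)): cv2.imwrite(f"pics/c{n}.png",i)
def cat(p,q):
    w=max(p.shape[1],q.shape[1]);f=lambda i:cv2.copyMakeBorder(i,0,0,0,w-i.shape[1],0);return np.vstack([f(p),f(q)])
cv2.imwrite("pics/cAB.png",cat(A,B))
E
```

```text
(no output)
```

View pics/cAB.png

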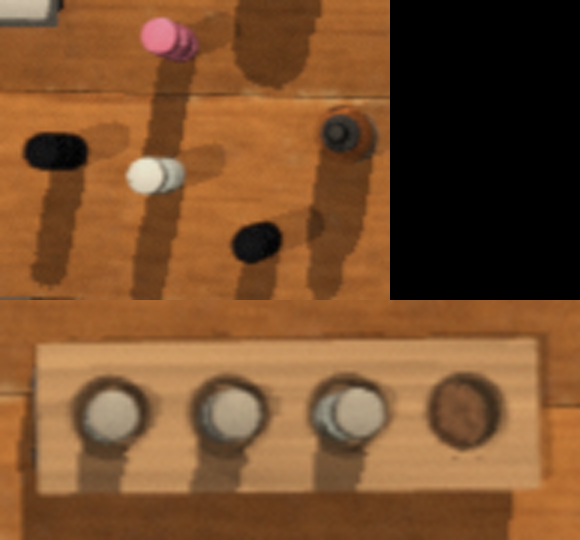

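View pics/cC.png

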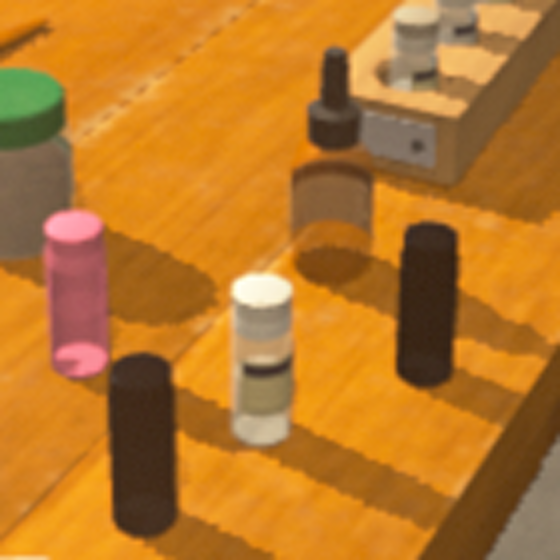

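View pics/cD.png

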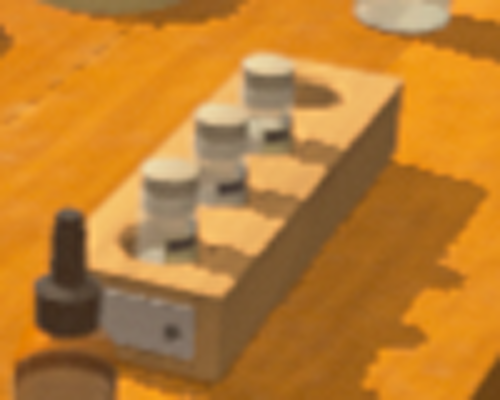

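Candidates for the vial are the black caps/cylinders at top (189,265) and (256,295), the pink one at (226,228), and the white-capped clear one with a paper label at top (219,273) / side (305,310). Only the last fits. The empty hole is the rightmost one, at top (436,252), with a cork floor showing.

```bash
python3 - <<'E'
from h import *
np.set_printoptions(precision=4,suppress=True)
print("vial top cam", onz("top",(219,273),.066)); print("vial side cap",onz("side",(305.3,292),.066),"base",onz("side",(305.2,328),.0))
print("hole",onz("top",(436,252.3),.04))
cs=[onz("top",(320+u/4-.3,225+v/4-.3),.04) for u,v in((37,45),(538,38),(542,187),(38,192))]
for c in cs: print(c)
cs=np.array(cs);print("centre",cs.mean(0)); d=(cs[0]+cs[3]-cs[1]-cs[2])/2;print(np.linalg.norm(d),np.degrees(np.arctan2(d[1],d[0])))
print("hole from centre", cs.mean(0)-d/np.linalg.norm(d)*.0825)
for z,uv in((.072,(348,253.5)),(.072,(378,253.3)),(.072,(409.5,253))): print(onz("top",uv,z))
print("dropper",onz("top",(283.3,259),.106),"blk",onz("top",(254,296),.066),"jar",onz("top",(263,183),.07))
E
```

```text
vial top cam [0.4323 0.1839 0.066 ]
vial side cap [0.4302 0.1882 0.066 ] base [0.43   0.1878 0.    ]
hole [ 0.4795 -0.2135  0.04  ]
[ 0.5057 -0.0141  0.04  ]
[ 0.5139 -0.247   0.04  ]
[ 0.4448 -0.2491  0.04  ]
[ 0.4372 -0.016   0.04  ]
centre [ 0.4754 -0.1315  0.04  ]
0.23317261279369444 91.94614036798622
hole from centre [ 0.4782 -0.214   0.04  ]
[ 0.4726 -0.0487  0.072 ]
[ 0.4742 -0.1025  0.072 ]
[ 0.4759 -0.1587  0.072 ]
dropper [0.4596 0.0641 0.106 ] blk [0.3924 0.119  0.066 ] jar [0.5979 0.1084 0.07  ]
```

Crops confirm the vial (clear glass, paper label, pale cap) at about (0.431, 0.186) and the hole axis at about (0.479, -0.2135), rack yaw about 2°. The 233 mm rack length and 55 mm pitch match. First I turn the tool so the jaws lie along the rack's x.

Call:
step_arm(
  motion=[
    [36,-7,0,0,0,-10.1],
    [36,0,0,0,0,-10.1],
    [36,6,0,0,0,-10.1],
    [34,12,0,0,0,-10.1],
    [31,18,0,0,0,-10.1],
    [28,24,0,0,0,-10.1],
    [23,28,0,0,0,-10.1],
  ],
  jaw=56,
  force=30,
)

```text
clock: 0.98
position: [0.443, -0.4426, 0.2061]
ee_rot: [0.683, 0.73, -0.0, -0.004]
ft_force: [0.6, 0.3, 0.3]
grip_width: 0.66
```

Call:
step_arm(
  motion=[
    [52,2,0,0,0,1.8],
    [52,2,0,0,0,0],
    [52,2,0,0,0,0],
    [52,2,0,0,0,0],
    [52,2,0,0,0,0],
    [52,2,0,0,0,0],
    [52,2,0,0,0,0],
    [52,2,0,0,0,0],
    [52,2,0,0,0,0],
    [52,2,0,0,0,0],
    [52,2,0,0,0,0],
    [30,0,0,0,0,0],
    [0,0,0,0,0,0],
  ],
)

```text
clock: 2.6
position: [0.437, 0.1824, 0.2063]
ee_rot: [0.692, 0.722, -0.0, -0.006]
ft_force: [0.6, -0.3, 0.1]
grip_width: 0.654
```

```bash
python3 - <<'E'
from h import *
o=manip.get_obs();print(o['clock'],o['position'],o['ee_rot'],o['joint_pos'])
i=manip.camera_info("wrist");a=manip.camera("wrist");cv2.imwrite("pics/w1.png",a)
print(proj("wrist",(.431,.186,.066),i),i)
E
```

```text
2.6 [0.43696888 0.18241727 0.20634994] [ 6.91661637e-01  7.22200061e-01 -3.38924188e-04 -5.58005829e-03] [ 0.42020888  0.06801929 -0.92300524  1.80741283  0.04547433  1.29736886
 -0.47097375]
[322.28439824 219.96775073] {'camera_matrix': array([[415.1988135 ,   0.        , 327.07486648],
       [  0.        , 415.1988135 , 245.50766571],
       [  0.        ,   0.        ,   1.        ]]), 'R': array([[ 0.99898612,  0.04431097, -0.00795432],
       [ 0.04484819, -0.96414418,  0.26156192],
       [ 0.00392095, -0.26165346, -0.96515392]]), 't': array([-0.44186386,  0.12363047,  0.42130883])}
```

View pics/w1.png

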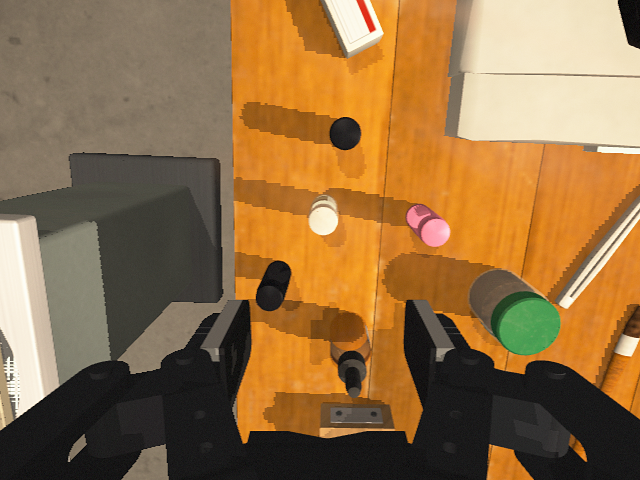

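The wrist view shows the white cap at (323,217), between black ones at (345,133) and (274,290), with pink at (430,228). The expected position projects to (322,220), so the views agree within a few mm.

```bash
python3 - <<'E'
from h import *
a=cv2.imread("pics/w1.png");g=cv2.cvtColor(a,6)
c=a[180:250,285:365];cv2.imwrite("pics/w1c.png",cv2.resize(c,None,fx=7,fy=7,interpolation=2))
for uv in((323,216),(323,219)):print(onz("wrist",uv,.066))
E
```

```text
[0.43168412 0.18756293 0.066     ]
[0.43177526 0.18528534 0.066     ]
```

View pics/w1c.png

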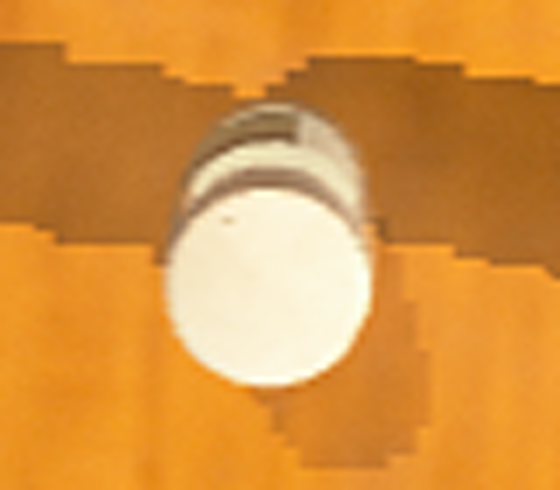

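Call:
step_arm(
  motion=[
    [3,-5.5,0,-0.4,-0.5,0],
    [0,0,40,0,0,0],
    [0,0,40,0,0,0],
    [0,0,10,0,0,0],
    [0,0,0,0,0,0],
  ],
)

```text
clock: 3.28
position: [0.4322, 0.1787, 0.1153]
ee_rot: [0.695, 0.719, -0.001, 0.003]
ft_force: [-0.4, -0.3, -0.0]
grip_width: 0.658
```

```bash
python3 - <<'E'
from h import *
o=manip.get_obs();print(o['clock'],o['position'],o['ee_rot'])
i=manip.camera_info("wrist");a=manip.camera("wrist");cv2.imwrite("pics/w2.png",a)
print(proj("wrist",(.4315,.185,.066),i))
E
```

```text
3.275 [0.43221942 0.17873713 0.11529264] [ 0.69495612  0.71904583 -0.00135752  0.00269137]
[327.9502348  248.79922903]
```

View pics/w2.png

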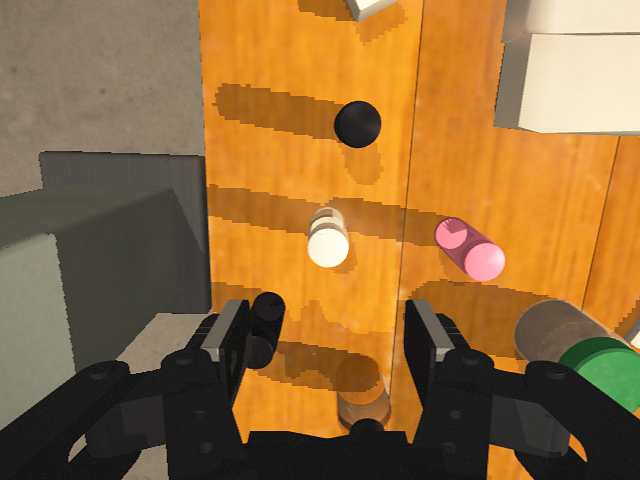

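Call:
step_arm(
  motion=[
    [7,-0.5,0,0,0,0],
    [0,0,20,0,0,0],
    [0,0,0,0,0,0],
  ],
)

```text
clock: 3.7
position: [0.434, 0.1874, 0.099]
ee_rot: [0.695, 0.719, 0.001, 0.005]
ft_force: [-0.3, -0.1, 0.4]
grip_width: 0.654
```

Call:
step_arm(
  motion=[
    [-1.5,-2,0,0.3,0.3,0],
    [0,0,20,0,0,0],
    [0,0,20,0,0,0],
    [0,0,15,0,0,0],
    [0,0,0,0,0,0],
  ],
)

```text
clock: 4.32
position: [0.4334, 0.1864, 0.0428]
ee_rot: [0.695, 0.719, 0.002, 0.001]
ft_force: [0.5, 0.8, 0.3]
grip_width: 0.659
```

```bash
python3 - <<'E'
from h import *
o=manip.get_obs();print(o['clock'],o['position'],o['ee_rot'])
i=manip.camera_info("wrist");a=manip.camera("wrist");cv2.imwrite("pics/w3.png",a)
print(proj("wrist",(.4315,.186,.066),i))
E
```

```text
4.325 [0.43335823 0.18635464 0.04281955] [0.69546096 0.71855866 0.00235374 0.00140314]
[325.26654826 320.47445758]
```

View pics/w3.png

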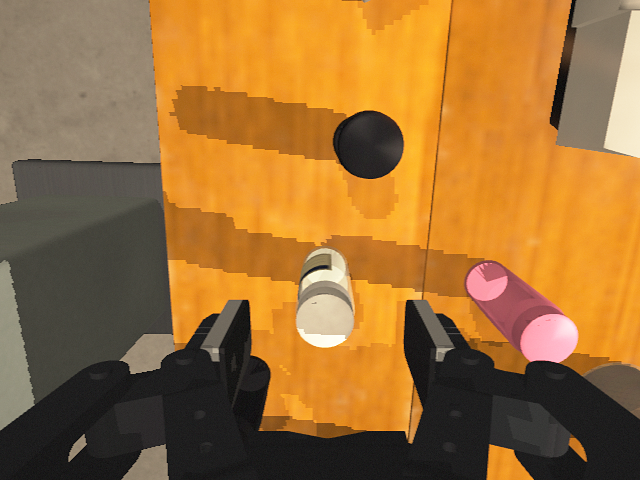

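The cap at (325,318) sits between the fingers, as predicted (325,320). I go down the last few mm and close.

Call:
step_arm(
  motion=[
    [0,-1.5,6.5,0,0,0],
    [0,0,0,0,0,0],
  ],
)

```text
clock: 4.62
position: [0.4328, 0.1868, 0.0373]
ee_rot: [0.695, 0.719, 0.003, 0.002]
ft_force: [1.0, 0.2, 0.1]
grip_width: 0.653
```

Call:
step_arm(
  motion=[
    [0,0,0,0,0,0],
    [0,0,0,0,0,0],
    [0,0,0,0,0,0],
    [0,0,0,0,0,0],
    [0,0,0,0,0,0],
    [0,0,0,0,0,0],
  ],
  jaw=10,
  force=30,
)

```text
clock: 5.38
position: [0.4334, 0.1869, 0.0381]
ee_rot: [0.696, 0.718, 0.004, 0.003]
ft_force: [-0.6, 0.2, -0.1]
grip_width: 0.251
```

Opening is 21 mm, about the cap width, so it is gripped. Now lift.

Call:
step_arm(
  motion=[
    [0,0,-15,0,0,0],
    [0,0,-35,0,0,0],
    [0,0,-40,0,0,0],
    [0,0,-40,0,0,0],
    [0,0,-35,0,0,0],
    [0,0,0,0,0,0],
  ],
)

```text
clock: 6.12
position: [0.4312, 0.1881, 0.213]
ee_rot: [0.694, 0.72, 0.005, 0.003]
ft_force: [-0.2, 0.5, -0.3]
grip_width: 0.249
```

```bash
python3 - <<'E'
from h import *
o=manip.get_obs();print(o['clock'],o['position'],o['ee_rot'])
a=manip.camera("wrist");b=manip.camera("side")
cv2.imwrite("pics/w4.png",np.hstack([cv2.resize(a,(400,300)),cv2.resize(b[100:400,200:500],(300,300))]))
E
```

```text
6.125 [0.43115345 0.18810445 0.21299074] [0.69437229 0.71959376 0.00491746 0.00278755]
```

View pics/w4.png

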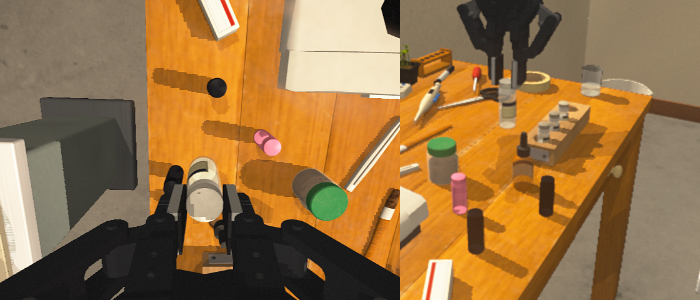

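The vial is held upright and lifted. I carry it to above the hole.

Call:
step_arm(
  motion=[
    [-25,2,0,0,0,0],
    [-45,4,0,0,0,0],
    [-45,4,0,0,0,0],
    [-45,4,0,0,0,0],
    [-45,4,0,0,0,0],
    [-45,4,0,0,0,0],
    [-45,4,0,0,0,0],
    [-45,4,0,0,0,0],
    [-40,3,0,0,0,0],
    [-20,0,0,0,0,0],
    [0,0,0,0,0,0],
    [0,0,0,0,0,0],
  ],
)

```text
clock: 7.72
position: [0.472, -0.2185, 0.1961]
ee_rot: [0.691, 0.722, -0.001, -0.009]
ft_force: [-0.3, -0.1, -0.4]
grip_width: 0.249
```

```bash
cat > st.py <<'E'
from h import *
from scipy.spatial.transform import Rotation as Ro
def st(goal=(.479,-.2135,.08)):
    o=manip.get_obs();r=Ro.from_quat(o['ee_rot']);z=r.as_matrix()[:,2]
    print(o['clock'],o['position'].round(4),'z',z.round(4),'goal shift tool mm',(1e3*r.inv().apply(np.array(goal)-o['position'])).round(1))
    # level: rotation taking z to -Z, in tool axes
    w=np.cross(z,[0,0,-1]);print('level rotvec tool deg',np.degrees(r.inv().apply(w)).round(2),'F',o['ft_force'].round(1))
E
python3 - <<'E'
from st import *
st()
cv2.imwrite("pics/w5.png",manip.camera("wrist"));cv2.imwrite("pics/t5.png",manip.camera("top"))
E
```

```text
7.725 [ 0.472  -0.2185  0.1961] z [-0.0134  0.0107 -0.9999] goal shift tool mm [  3.4   8.7 116. ]
level rotvec tool deg [-0.74 -0.65  0.  ] F [-0.3 -0.1 -0.4]
```

View pics/w5.png

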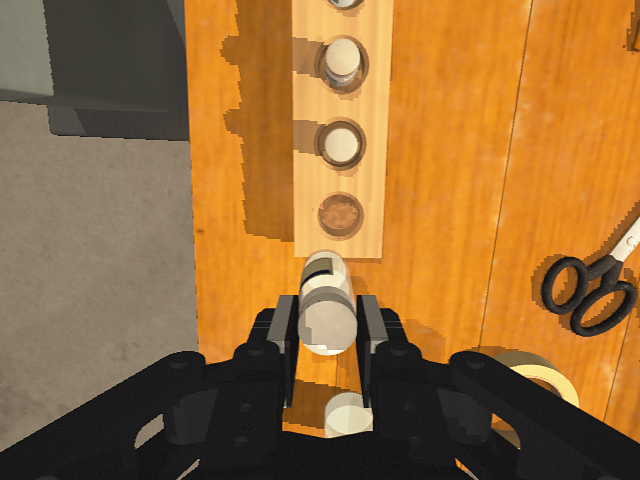

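The hole is clearly visible at (340,215), with its cork floor; the vial is still straight in the jaws.

```bash
python3 - <<'E'
from st import *
print(onz("wrist",(340,215),.04), proj("wrist",(.479,-.2135,.04)))
print("rack top edges", onz("wrist",(294,215),.04),onz("wrist",(384,215),.04))
# held vial bottom expected
o=manip.get_obs();R=Ro.from_quat(o['ee_rot']).as_matrix()
for d in(.037,-.029): print(proj("wrist",o['position']+R[:,2]*d))
E
```

```text
[ 0.47897367 -0.21332382  0.04      ] [340.02150927 215.22245908]
rack top edges [ 0.44288237 -0.21504944  0.04      ] [ 0.51340221 -0.2116777   0.04      ]
[329.18005219 267.81114635]
[330.13928135 327.10062426]
```

Call:
step_arm(
  motion=[
    [3,9,20,-0.7,-0.6,0],
    [0,0,30,0,0,0],
    [0,0,30,0,0,0],
    [0,0,5,0,0,0],
    [0,0,0,0,0,0],
  ],
)

```text
clock: 8.45
position: [0.4831, -0.2103, 0.1121]
ee_rot: [0.689, 0.725, 0.001, 0.002]
ft_force: [-0.4, -0.0, 0.7]
grip_width: 0.249
```

```bash
python3 - <<'E'
from st import *
st((.480,-.2135,.05))
E
```

```text
8.45 [ 0.4831 -0.2103  0.1121] z [ 0.0041 -0.0021 -1.    ] goal shift tool mm [-2.9 -3.5 62.1]
level rotvec tool deg [0.23 0.13 0.  ] F [-0.4 -0.   0.7]
```

Call:
step_arm(
  motion=[
    [-3,-3.5,0,0.2,0.1,0],
    [0,0,0,0,0,0],
    [0,0,10,0,0,0],
    [0,0,0,0,0,0],
  ],
)

```text
clock: 8.95
position: [0.4809, -0.2144, 0.1042]
ee_rot: [0.689, 0.725, 0.0, 0.002]
ft_force: [-0.4, 0.2, 0.9]
grip_width: 0.251
```

```bash
python3 - <<'E'
from st import *
st((.480,-.2135,.05))
i=manip.camera_info("wrist");a=manip.camera("wrist");b=manip.camera("side")
print(proj("wrist",(.479,-.2135,.04),i),proj("side",(.479,-.2135,.04)))
cv2.imwrite("pics/w6.png",np.hstack([cv2.resize(a[120:420,180:480],(400,400)),cv2.resize(b[140:260,300:420],(400,400),interpolation=2)]))
E
```

```text
8.95 [ 0.4809 -0.2144  0.1042] z [ 0.0038 -0.0026 -1.    ] goal shift tool mm [ 1.  -1.  54.2]
level rotvec tool deg [ 0.21  0.16 -0.  ] F [-0.4  0.2  0.9]
[325.32881542 250.68986579] [370.14538923 207.2398186 ]
```

View pics/w6.png

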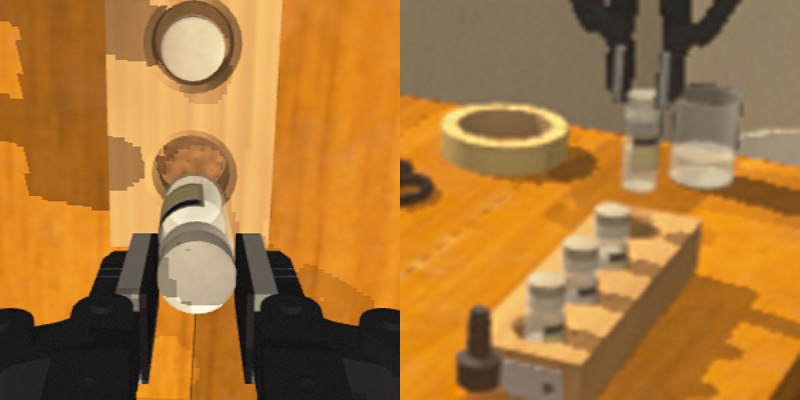

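```bash
python3 - <<'E'
from st import *
o=manip.get_obs();p=o['position'];R=Ro.from_quat(o['ee_rot']).as_matrix();i=manip.camera_info("wrist")
a=cv2.imread("pics/w6.png")
for d in(.037,.02,-.01,-.029):
    X=p+R[:,2]*d;u=proj("wrist",X,i);s=proj("side",X);print(d,u,((u-[180,120])*4/3).round(),s,((s-[300,140])*10/3).round())
E
```

```text
0.037 [329.21711924 267.83749681] [199. 197.] [370.10871522 195.08778407] [234. 184.]
0.02 [329.40450396 279.42039721] [199. 213.] [370.69158751 187.81111136] [236. 159.]
-0.01 [329.82508678 305.41808137] [200. 247.] [371.74259645 174.69014449] [239. 116.]
-0.029 [330.17627995 327.12655005] [200. 276.] [372.42348966 166.18976256] [241.  87.]
```

Call:
step_arm(
  motion=[
    [1,0.5,0,-1.3,0.1,0],
    [0,0,0,0,0,0],
    [0,0,15,0,0,0],
    [0,0,0,0,0,0],
    [0,0,0,0,0,0],
  ],
)

```text
clock: 9.68
position: [0.4822, -0.2132, 0.0888]
ee_rot: [0.689, 0.725, 0.01, 0.01]
ft_force: [-1.2, -0.5, -0.7]
grip_width: 0.246
```

```bash
python3 - <<'E'
from st import *
st((.481,-.2135,.05))
i=manip.camera_info("wrist");a=manip.camera("wrist");b=manip.camera("side")
cv2.imwrite("pics/w7.png",np.hstack([cv2.resize(a[170:370,230:430],(500,500),interpolation=2),cv2.resize(b[160:240,330:410],(300,300),interpolation=2)] if 0 else [cv2.resize(a[170:370,230:430],(400,400),interpolation=2),cv2.resize(b[150:240,325:415],(400,400),interpolation=2)]))
E
```

```text
9.675 [ 0.4822 -0.2132  0.0888] z [ 2.880e-02  3.000e-04 -9.996e-01] goal shift tool mm [-0.2 -2.3 38.7]
level rotvec tool deg [1.65 0.07 0.  ] F [-1.2 -0.5 -0.7]
```

View pics/w7.png

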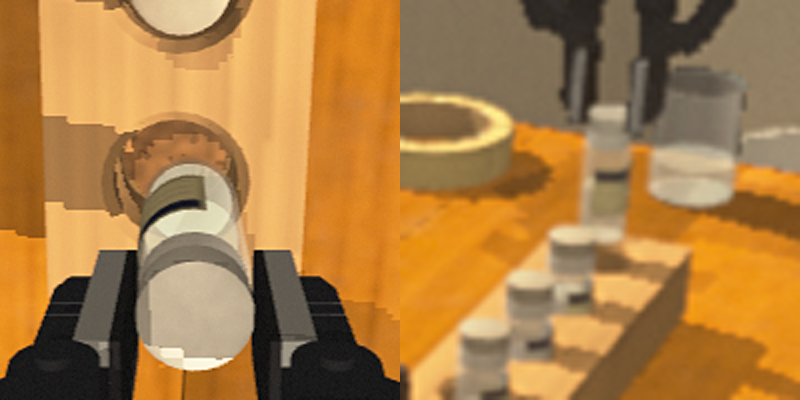

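```bash
python3 - <<'E'
from st import *
o=manip.get_obs();p=o['position'];R=Ro.from_quat(o['ee_rot']).as_matrix()
print("bottom",onz("wrist",(230+191/2,170+195/2),.052),"tool line",p+R[:,2]*.037)
print("cap",onz("wrist",(230+196/2,170+303/2),.118),"tool line",p-R[:,2]*.029)
print("hole",onz("wrist",(230+176/2,170+185/2),.04),proj("wrist",(.479,-.2135,.04)))
E
```

```text
bottom [ 0.48133541 -0.21312098  0.052     ] tool line [ 0.48320689 -0.21324142  0.05184424]
cap [ 0.48044116 -0.21103761  0.118     ] tool line [ 0.48131173 -0.21325238  0.11781703]
hole [ 0.47767084 -0.21450452  0.04      ] [320.55850895 260.82380714]
```

Now the vial is upright, with its bottom about 2.5 mm to +x of the hole axis. I correct that and lower slowly.

Call:
step_arm(
  motion=[
    [0,-3.5,0,0,0,0],
    [0,0,0,0,0,0],
    [0,0,8,0,0,0],
    [0,0,8,0,0,0],
    [0,0,0,0,0,0],
  ],
)

```text
clock: 10.4
position: [0.4789, -0.2135, 0.0717]
ee_rot: [0.689, 0.725, 0.01, 0.011]
ft_force: [0.4, -0.7, -0.5]
grip_width: 0.251
```

```bash
python3 - <<'E'
from st import *
st((.4795,-.2135,.05))
E
```

```text
10.4 [ 0.4789 -0.2135  0.0717] z [ 2.890e-02 -1.000e-04 -9.996e-01] goal shift tool mm [ 0.  -0.  21.7]
level rotvec tool deg [ 1.66  0.09 -0.  ] F [ 0.4 -0.7 -0.5]
```

Call:
step_arm(
  motion=[
    [0,0,6,0,0,0],
    [0,0,6,0,0,0],
    [0,0,4,0,0,0],
    [0,0,0,0,0,0],
  ],
)

```text
clock: 10.9
position: [0.4794, -0.2134, 0.0543]
ee_rot: [0.689, 0.725, 0.01, 0.01]
ft_force: [0.0, -0.5, -0.1]
grip_width: 0.252
```

Call:
step_arm(
  motion=[
    [0,0,2,0,0,0],
    [0,0,1.5,0,0,0],
    [0,0,0,0,0,0],
  ],
)

```text
clock: 11.28
position: [0.4797, -0.2135, 0.0509]
ee_rot: [0.689, 0.725, 0.01, 0.011]
ft_force: [-0.2, -0.4, -0.7]
grip_width: 0.249
```

Call:
step_arm(
  motion=[
    [0,0,1.2,0,0,0],
    [0,0,0,0,0,0],
  ],
)

```text
clock: 11.52
position: [0.4801, -0.2137, 0.05]
ee_rot: [0.689, 0.725, 0.01, 0.011]
ft_force: [0.2, 0.3, 0.1]
grip_width: 0.245
```

Call:
step_arm(
  motion=[
    [0,0,1.2,0,0,0],
    [0,0,0,0,0,0],
  ],
)

```text
clock: 11.78
position: [0.4809, -0.2141, 0.05]
ee_rot: [0.689, 0.725, 0.01, 0.012]
ft_force: [-0.3, 0.6, -0.9]
grip_width: 0.246
```

Call:
step_arm(
  motion=[
    [0,-1,2,0,0,0],
    [0,0,0,0,0,0],
  ],
)

```text
clock: 12.02
position: [0.4817, -0.2146, 0.0501]
ee_rot: [0.689, 0.725, 0.011, 0.014]
ft_force: [-0.4, -0.0, -0.0]
grip_width: 0.251
```

```bash
python3 - <<'E'
from st import *
st((.4795,-.2135,.05))
i=manip.camera_info("wrist");a=manip.camera("wrist");b=manip.camera("side")
cv2.imwrite("pics/w8.png",np.hstack([cv2.resize(a[170:370,230:430],(400,400),interpolation=2),cv2.resize(b[150:240,325:415],(400,400),interpolation=2)]))
E
```

```text
12.025 [ 0.4817 -0.2146  0.0501] z [ 0.0346 -0.0033 -0.9994] goal shift tool mm [ 1.3 -2.1  0. ]
level rotvec tool deg [1.97 0.29 0.  ] F [-0.4 -0.  -0. ]
```

View pics/w8.png

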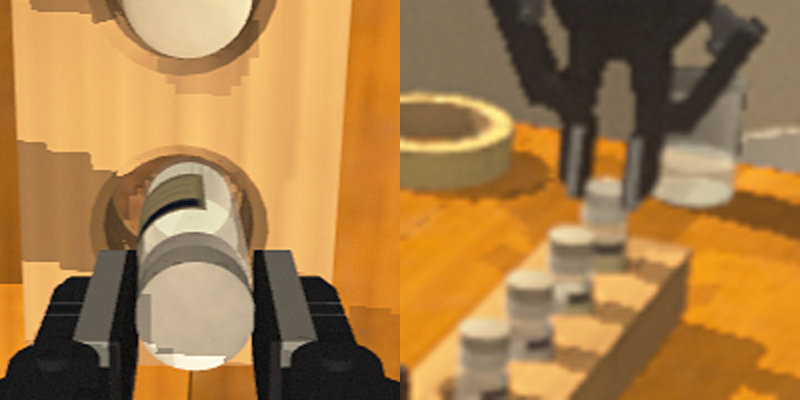

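Height has stopped at 0.050, exactly where the vial's underside meets the cork (0.012 + 0.038). The image shows the vial standing inside the hole. Release.

Call:
step_arm(
  motion=[
    [0,0,0,0,0,0],
    [0,0,0,0,0,0],
    [0,0,0,0,0,0],
    [0,0,0,0,0,0],
    [0,0,0,0,0,0],
  ],
  jaw=50,
)

```text
clock: 12.75
position: [0.481, -0.2143, 0.0488]
ee_rot: [0.689, 0.725, 0.011, 0.013]
ft_force: [-1.0, -0.8, 1.0]
grip_width: 0.583
```

```bash
python3 - <<'E'
from st import *
st((.4795,-.2135,.05))
i=manip.camera_info("wrist");a=manip.camera("wrist");b=manip.camera("side")
cv2.imwrite("pics/w9.png",np.hstack([cv2.resize(a[170:370,230:430],(400,400),interpolation=2),cv2.resize(b[150:240,325:415],(400,400),interpolation=2)]))
E
```

```text
12.75 [ 0.481  -0.2143  0.0488] z [ 0.0332 -0.0022 -0.9994] goal shift tool mm [ 0.9 -1.4 -1.2]
level rotvec tool deg [ 1.9   0.22 -0.  ] F [-1.  -0.8  1. ]
```

View pics/w9.png

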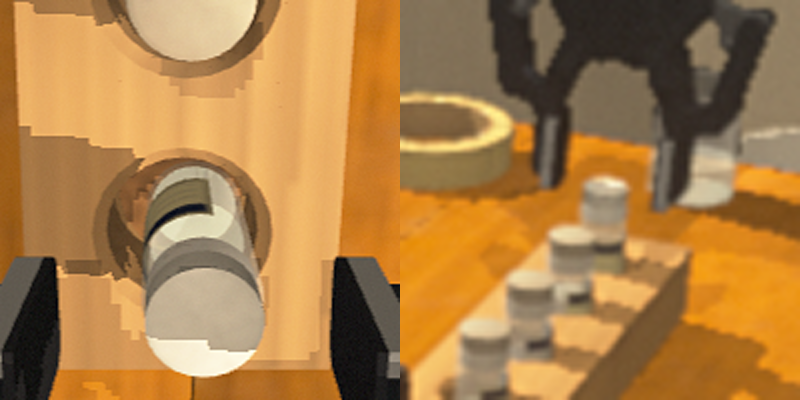

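The vial is released and stands in the hole, with the fingers clear on both sides. I retreat straight up.

Call:
step_arm(
  motion=[
    [0,0,-15,0,0,0],
    [0,0,-25,0,0,0],
    [0,0,-40,0,0,0],
    [0,0,-40,0,0,0],
    [0,0,-30,0,0,0],
    [-40,0,0,0,0,0],
    [-50,0,0,0,0,0],
    [-50,0,0,0,0,0],
    [-40,0,0,0,0,0],
    [0,0,0,0,0,0],
    [0,0,0,0,0,0],
  ],
)

```text
clock: 14.22
position: [0.4877, -0.3973, 0.2179]
ee_rot: [0.687, 0.727, 0.012, 0.018]
ft_force: [0.5, 0.0, 0.2]
grip_width: 0.588
```

```bash
python3 - <<'E'
from st import *
st()
t=manip.camera("top");b=manip.camera("side")
cv2.imwrite("pics/f1.png",np.hstack([cv2.resize(t[215:295,320:470],(400,213),interpolation=2),cv2.resize(t[170:310,170:320],(228,213))]))
cv2.imwrite("pics/f2.png",cv2.resize(b[150:350,230:430],(600,600),interpolation=2))
for z in(.04,.078,.012):print(proj("top",(.479,-.2135,z)),proj("side",(.479,-.2135,z)))
E
```

```text
14.225 [ 0.4877 -0.3973  0.2179] z [ 0.0429 -0.0076 -0.9991] goal shift tool mm [185.3  -4.  136.1]
level rotvec tool deg [2.43 0.57 0.  ] F [0.5 0.  0.2]
[435.99072869 252.55140439] [370.14538923 207.2398186 ]
[441.10132175 251.84126314] [371.38594021 191.17401948]
[432.50605065 253.03561701] [369.25779867 218.73459157]
```

View pics/f1.png

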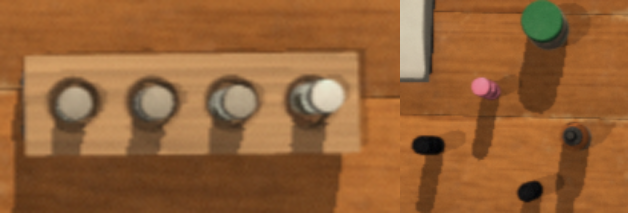

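View pics/f2.png

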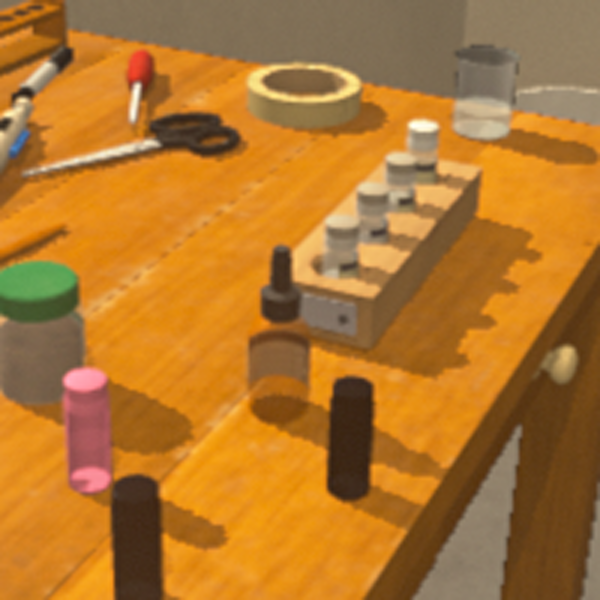

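The cap shows at top (442.6,251) and side (371,193). An upright, seated vial predicts (441,252) and (371,191), so it agrees within about 2-3 mm. The jar and dropper have not moved. Handing in.

```bash
python3 -c "
from workcell import manip
print(manip.hand_in())"
```

```text
the job is handed in; nothing more can be done
None
```

The vial is in the rack's empty hole (the rightmost one) and released, and the job was handed in at about 14 s; the hand-in reports no verdict. I gripped it by the cap with the jaws along the rack's x axis, lowered it to the cork, opened the fingers and moved the arm clear.

- **Seating:** the cap shows within about 2–3 mm of where an upright vial resting on the cork should appear, in both the top and side views.
- **Bystanders:** the dropper bottle and seed jar stand where they were, judged by eye. The pink and black look-alikes were left alone.
- **Floor contact:** the force reading never showed a clear touch. I took contact from the height stalling at 0.050 m, which matches the grip geometry. The TCP slid 1–2 mm sideways there, and the tool was tilted about 2° at release to keep the vial upright.

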